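Jog a drill block to its end stop with the air shuttle's joystick

ROBOT

A 6-joint arm with a two-finger parallel gripper is mounted at the origin on the work surface; the furniture and walls round the work are solid. World frame = base frame: x ahead of the robot, y to its left, z up, the work surface at z = 0. Lengths are in m, angles in degrees, forces in N, time in s.
With the tool pointing down it reaches from about 0.325 to 0.85 m from the base axis. Payload 15.5 kg.
Tool frame: the origin (TCP) lies midway between the tips of the shut fingers; the grasp point (between the pads) lies 19 mm behind it; z points along the fingers, y is the line along which they close (so a half turn about z gives the same grasp; the last joint's range is limited). The gripper opens to 91 mm and grips with 3 to 60 N. Pads are 32 mm wide; open, the fingers measure 118 mm over their backs; the gripper's body (76 mm by 178 mm) begins 60 mm behind the grasp point.
Start: joints at [-44.777, 28.281, 77.091, -0, 74.628, -5.472], TCP at [0.484, -0.396, 0.214] pointing down, gripper open.
Joint ranges: [-166.48, 166.48], [-47.26, 123.95], [12.59, 153.08], [-70.14, 250.14], [6.76, 159.57], [-176.63, 176.63]. Speed limits (degrees/s): [108.29, 108.29, 147.25, 172.46, 172.46, 172.46].

INTERFACE

Orientations are given as a 3x3 rotation matrix whose columns are the frame's x, y, z axes.
In Python, from bench import ctrl, monitor, read_camera, camera_params, sign_off gives the robot as it stands (ctrl), with the cameras as plain functions, the readings (monitor) and the job as plain functions. Calls block until the motion is done:
- ctrl.goto(position, orientation): joint-space move of the TCP to a pose.
- ctrl.move_l(position, vel=0.15, ori=None, contact_N=None): straight line of the TCP; ori=None keeps the orientation; vel is the mean speed in m/s. With contact_N (N) it stops when the force on the tool has changed by that much, and returns True; else False.
- ctrl.movej(angles): joint-space move.
- ctrl.command_gripper(opening): opening from 0.0 (shut) to 1.0 (fully open); the grip force is fixed at half the most; returns when the fingers have stopped.
- ctrl.sleep(seconds).
- ctrl.ik(position, orientation): joint angles nearest the present ones, or None.
- read_camera(name): name is "side" or "top" or "wrist"; returns the picture (420x560x3 uint8, blue, green, red); there is no depth.
- camera_params(name): a dict with "fx", "fy", "cx", "cy" (pixels), "D" ([k1, k2, p1, p2, k3] as OpenCV has them; the pictures are not rectified), "pose" (4x4, takes a point from camera to world coordinates); the wrist camera has in their place "T_tool_cam" (4x4, takes a point from camera to tool coordinates, whose origin is the TCP and whose axes are the flange's). Camera axes: x right, y up, looking along -z (the intrinsics and any distortion apply to the point x, -y, -z); pixel columns grow to the right and rows downward; lengths in m; the calibration is good to about 2 mm. A picture is of the moment at which its call begins: read the wrist's pose just before it. camera_params takes no time and is no camera call.
A pose or a line that the arm cannot do raises ctrl.MotionError and nothing moves.
- sign_off(): hands the job in; it is judged then, once.
Readings, each from a call of its own:
- monitor.current_t(): time.
- monitor.current_q(): joint angles.
- monitor.current_dq(): joint speeds.
- monitor.current_effort(): joint torques, N m.
- monitor.current_tool_pos(): TCP position.
- monitor.current_eef_rot(): TCP orientation.
- monitor.current_contact_force(): force on the tool from outside, world axes, zero at the start.
- monitor.current_wrist_torque(): the same for the moment, N m.
- monitor.current_grip_width(): opening from 0.0 (shut) to 1.0 (fully open).
- monitor.current_grasp_force(): force on a finger pad.
Only numpy, scipy, OpenCV 4.12 (cv2) and the standard library are available. Lean on these libraries where they do the work, as an engineer would, in place of code of your own. Each camera call takes 0.05 s, during which the arm holds its last target. There are 200 camera calls.

TASK

With the joystick of the air shuttle, send the drilled block (the one with a pin standing in it) against the end stop on its side: tilt the stick sideways towards the block, hold it right over for about two seconds while the pusher presses the block home, then let it spring back to the centre. Do not touch the pusher or the blocks with the robot, and do not shift the plain steel bar.

Things in the scene. Friction and masses are not known exactly. Their poses are not given: they have to be found in the camera images.
- shuttle_unit: Air shuttle fixed to the bench: base plate 275 x 290 x 12 mm, on it a dark bed (top 20 mm up) along the unit's y. Grey joystick console 100 x 120 mm, top at 62 mm, on its -x side. A steel end stop, 42 mm high, at each end of the bed, inner faces at y = +-110 mm. Origin at bench level under the bed's middle; x points away from the console. Stands turned by up to 0.6 rad.
- stick_grip (a point): Middle of the joystick's round black grip (27 mm thick at the waist, 33 mm above it), 95 mm above the stick's pivot. Pivot at x = -125, y = 0, z = 66 mm of the unit. The stick is upright at rest; the grip spans 48 to 124 mm above the pivot, with a 12 mm steel rod below it.
- stick_side (a joint): Sideways tilt of the stick, rad: 0 upright, positive leaning to the unit's +y, stops at +-0.45. Spring-centred, 1.8 N m/rad (8 to 16 N at the grip when right over). The pusher follows to the same side, 178 mm per rad, through a soft air cushion (80 N/m) that lags some tenths of a second; pressing the drilled block home takes about 0.4 rad.
- stick_fore (a joint): Fore-and-aft tilt of the stick, rad: 0 upright, positive leaning to the unit's +x side, stops at +-0.45; spring-centred alike, drives nothing.
- pusher: Pusher on the bed, 100 mm wide (x), 40 mm long (y), top at 46 mm, grey with a steel plate on each y face. Its origin coincides with the unit's when the stick is centred and moves along the unit's y. It returns to the middle by itself when the stick is released.
- drill_block: Drilled aluminium block 45 x 90 x 20 mm with a row of holes and one thin dark pin standing up to 67 mm; 0.16 kg. Loose, lying across the bed (its y axis along the unit's x) between the pusher and one end stop, on the unit's +y or -y side. Origin: centre of its underside; against the stop it is at y = +-88 mm of the unit.
- steel_bar: A plain grey steel bucking bar with no holes, one end cut at a slant, 36 x 100 x 28 mm, 0.95 kg, lying across the bed on the other side of the pusher. Origin at the centre of its underside.

How it is judged:
By the outcome, as a careful person would: the job done as asked, in the order asked, and still so for the second after the job is handed in, with the robot touching nothing.
It also fails if it takes over 43 s, if anything falls off the work surface, if the arm or the gripper's body presses on something with over 40 N, if the wrist force passes 120 N, or if a joint passes its speed limit or range.

## Working session

There is one attempt and no reset: what is moved stays moved. The work goes in short steps, each a Python script; the robot and the scene stay as the last script left them, time stands still between calls to the robot, and variables do not carry over. Pictures are saved under pics/ and viewed, at most 10 in all, crops included, and the job is handed in when it is done.

```bash
mkdir -p pics
python3 - <<'E'
from bench import ctrl, monitor, read_camera, camera_params, sign_off
import cv2,numpy as np
for n in("top","side"):
    cv2.imwrite(f"pics/{n}0.png",read_camera(n)); p=camera_params(n); print(n,{k:np.round(v,4).tolist() for k,v in p.items()})
print(monitor.current_t())
E
```

```text
top {'fx': 523.495, 'fy': 523.495, 'cx': 282.2318, 'cy': 214.6253, 'D': [0.0215, 0.0, 0.0, 0.0, 0.0], 'pose': [[-0.0104, 0.9979, -0.0634, 0.4766], [-0.9999, -0.0107, -0.0055, 0.2359], [-0.0061, 0.0633, 0.998, 0.9694], [0.0, 0.0, 0.0, 1.0]]}
side {'fx': 387.7858, 'fy': 387.7858, 'cx': 278.4711, 'cy': 203.698, 'D': [0.032, 0.0, 0.0, 0.0, 0.0], 'pose': [[-0.9687, 0.1475, -0.1998, 0.3817], [-0.248, -0.5289, 0.8116, 0.9399], [0.014, 0.8357, 0.5489, 0.6028], [0.0, 0.0, 0.0, 1.0]]}
0.1
```

View pics/top0.png

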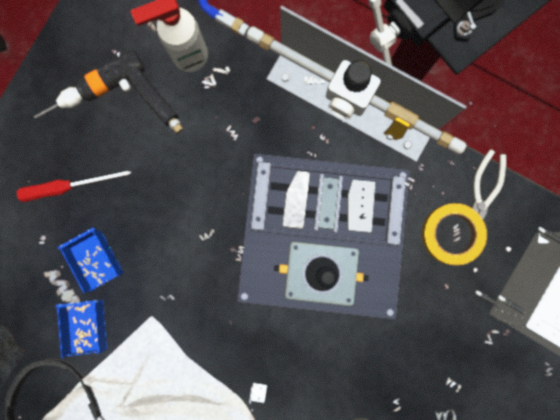

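View pics/side0.png

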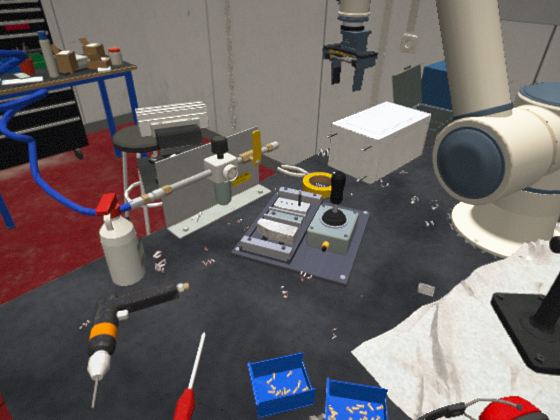

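The top view shows the unit with its plate corners near (258,155), (409,173), (395,318) and (239,301), and the stick at (323,273). The holed block is on the right at (362,205), which is world -y, and the slanted bar is on the left at (297,200). The side view shows the pin near (300,195) and the grip near (339,187).

```bash
cat > h.py <<'E'
from bench import ctrl, monitor, read_camera, camera_params, sign_off
import cv2,numpy as np
def ray(n,uv):
    p=camera_params(n);K=np.array([[p['fx'],0,p['cx']],[0,p['fy'],p['cy']],[0,0,1]]);T=np.array(p['pose'])
    u=cv2.undistortPoints(np.array(uv,float).reshape(-1,1,2),K,np.array(p['D'])).reshape(-1,2)
    return T[:3,3],np.c_[u[:,0],-u[:,1],-np.ones(len(u))]@T[:3,:3].T
def plane(n,uv,z):
    o,d=ray(n,uv); return o+d*((z-o[2])/d[:,2])[:,None]
def proj(n,P):
    p=camera_params(n);K=np.array([[p['fx'],0,p['cx']],[0,p['fy'],p['cy']],[0,0,1]]);T=np.array(p['pose'])
    q=(np.array(P,float).reshape(-1,3)-T[:3,3])@T[:3,:3]*[1,-1,-1]
    return cv2.projectPoints(q,np.zeros(3),np.zeros(3),K,np.array(p['D']))[0].reshape(-1,2)
E
python3 - <<'E'
from h import *
im=cv2.imread('pics/top0.png'); hsv=cv2.cvtColor(im,cv2.COLOR_BGR2HSV)
print([hsv[y,x].tolist() for x,y in((260,270),(380,290),(330,240),(220,250),(430,300))])
base=hsv[280:300,250:275].reshape(-1,3).mean(0); print(base)
m=cv2.inRange(im,np.array([im[290,260]-14]).clip(0),np.array([im[290,260]+14.]))
m[:140]=0;m[330:]=0;m[:,:225]=0;m[:,425:]=0
m=cv2.morphologyEx(m,cv2.MORPH_OPEN,np.ones((3,3)))
c=max(cv2.findContours(m,0,2)[0],key=cv2.contourArea); 
W=plane('top',c.reshape(-1,2),.012)[:,:2].astype(np.float32)
r=cv2.minAreaRect(cv2.convexHull(W)); print(r)
B=plane('top',[(258,155),(409,173),(395,318),(239,301)],.012);print(B.round(4).tolist(),[np.linalg.norm(B[i]-B[i-1]).round(4) for i in range(4)])
cv2.drawContours(im,[c],-1,(0,255,0),1)
s=cv2.imread('pics/side0.png')[160:290,225:380]
cv2.imwrite('pics/c.png',np.hstack([cv2.resize(im[145:330,225:425],(400,370)),cv2.resize(s,(400,370))]))
E
```

```text
[[113, 47, 114], [115, 42, 114], [113, 43, 107], [111, 30, 59], [114, 20, 64]]
[113.664  46.55  109.436]Traceback (most recent call last):
  File "<stdin>", line 5, in <module>
cv2.error: OpenCV(4.12.0) /io/opencv/modules/core/src/arithm.cpp:2092: error: (-215:Assertion failed) lb.type() == ub.type() in function 'inRange'
```

Run:
```python
from h import *
im=cv2.imread('pics/top0.png'); g=cv2.cvtColor(im,cv2.COLOR_BGR2HSV)[...,2]
m=(g>85).astype(np.uint8)*255
m[:145]=0;m[330:]=0;m[:,:225]=0;m[:,420:]=0
m=cv2.morphologyEx(m,cv2.MORPH_OPEN,np.ones((3,3)))
c=max(cv2.findContours(m,0,2)[0],key=cv2.contourArea)
W=plane('top',c.reshape(-1,2),.012)[:,:2].astype(np.float32)
r=cv2.minAreaRect(cv2.convexHull(W)); print(r)
B=plane('top',[(258,155),(409,173),(395,318),(239,301)],.012);print(B.round(4).tolist(),[np.linalg.norm(B[i]-B[i-1]).round(4) for i in range(4)])
# unit axes: y along world +y-ish
b=cv2.boxPoints(r); e=[b[1]-b[0],b[2]-b[1]]; x=min(e,key=lambda v:-abs(v[0])); x=x*np.sign(x[0]); x/=np.linalg.norm(x); print('x axis',x,np.degrees(np.arctan2(x[1],x[0])))
y=np.array([-x[1],x[0]]); ctr=np.array(r[0])
# console centre etc: dark grip blob in top
k=(g<50).astype(np.uint8); k[:250]=0;k[300:]=0;k[:,:300]=0;k[:,345:]=0
cc=max(cv2.findContours(k,0,2)[0],key=cv2.contourArea);print('grip top',cv2.minEnclosingCircle(cc))
cv2.drawContours(im,[c,cc],-1,(0,255,0),1)
s=cv2.imread('pics/side0.png')[160:290,225:380]
cv2.imwrite('pics/c.png',np.hstack([cv2.resize(im[145:330,225:425],(400,370)),cv2.resize(s,(400,370),interpolation=cv2.INTER_CUBIC)]))
```

```text
((0.49945324659347534, 0.16596904397010803), (0.30784058570861816, 0.27589908242225647), 82.79621124267578)
[[0.6481, 0.2847, 0.012], [0.6115, 0.0075, 0.012], [0.3483, 0.0396, 0.012], [0.3813, 0.3211, 0.012]] [np.float64(0.2693), np.float64(0.2796), np.float64(0.2651), np.float64(0.2835)]
x axis [ 0.99210644 -0.12539886] -7.2037897
grip top ((321.5, 274.0), 15.53232479095459)
```

View pics/c.png

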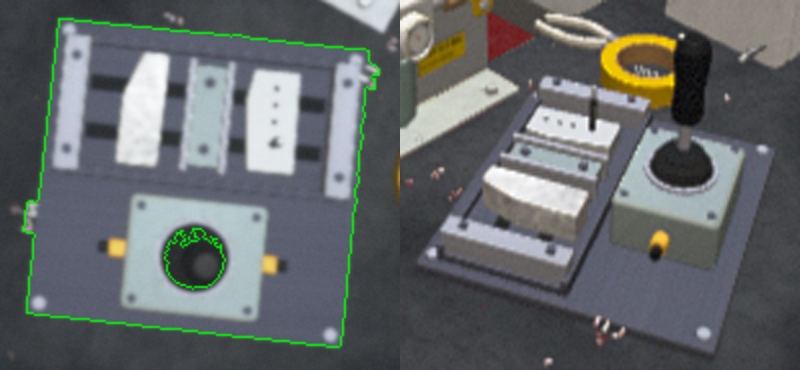

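The contour follows the plate, apart from bits of chip. The drilled block with its pin is confirmed on the world -y side, which is unit -y. Next I'll get the unit pose and the grip from two views.

Run:
```python
from h import *
im=cv2.imread('pics/top0.png'); g=cv2.cvtColor(im,cv2.COLOR_BGR2HSV)[...,2]
m=(g>85).astype(np.uint8)*255
m[:145]=0;m[330:]=0;m[:,:225]=0;m[:,420:]=0
c=max(cv2.findContours(m,0,2)[0],key=cv2.contourArea)
m=cv2.drawContours(np.zeros_like(m),[c],-1,255,-1); m=cv2.morphologyEx(m,cv2.MORPH_OPEN,np.ones((25,25)))
def rect(m,z):
    c=max(cv2.findContours(m,0,2)[0],key=cv2.contourArea)
    r=cv2.minAreaRect(plane('top',c.reshape(-1,2),z)[:,:2].astype(np.float32)); return r
print('plate',rect(m,.012))
# console top: bright, greenish, in lower half
k=((g>120)&(im[...,1].astype(int)>=im[...,2]+8)&(im[...,0].astype(int)-im[...,1]<12)).astype(np.uint8)*255
k[:238]=0;k[310:]=0;k[:,:280]=0;k[:,365:]=0
k=cv2.morphologyEx(k,cv2.MORPH_CLOSE,np.ones((5,5)));k=cv2.morphologyEx(k,cv2.MORPH_OPEN,np.ones((5,5)))
R=rect(k,.062);print('console',R)
S=cv2.imread('pics/side0.png');sg=S.max(2);b=(sg<45).astype(np.uint8);b[:168]=0;b[206:]=0;b[:,:325]=0;b[:,352:]=0
n,l,st,ce=cv2.connectedComponentsWithStats(b);i=1+st[1:,4].argmax();print('grip side',st[i],ce[i])
# rays: side grip column top end vs expected
x=np.array([.9921,-.1254])
P=np.array(R[0])
for z in(.066,.114,.161,.190):print(z,proj('side',[*P,z]).round(1),proj('top',[*P,z]).round(1))
print(im[277,329],im[270,315])
```

```text
plate ((0.499454528093338, 0.1665380448102951), (0.29079803824424744, 0.2738809883594513), 83.24895477294922)
console ((0.4326010048389435, 0.17384660243988037), (0.12124843895435333, 0.10079549252986908), 83.41471099853516)
grip side [330 172  16  32 380] [337.31578947 187.40263158]
0.066 [[334.2 218.7]] [[321.9 273.2]]
0.114 [[336.1 201.9]] [[323.9 274.6]]
0.161 [[338.1 184.4]] [[326.2 276.1]]
0.19 [[339.4 173.1]] [[327.7 277.2]]
[72 69 67] [50 47 43]
```

The plate measures 291 x 274 mm and the console 121 x 101 mm, both as specified. The predicted grip pixels match both views. I'll use unit x at -6.7° and the pivot at (0.4326, 0.1738), and move in around the stick.

```bash
cat >> h.py <<'E'
a=np.radians(-6.67); ux=np.array([np.cos(a),np.sin(a),0]); uy=np.array([-np.sin(a),np.cos(a),0]); piv=np.array([.4326,.1738,0])
def R(s): return np.c_[np.cross(s*uy,[0,0,-1]),s*uy,[0,0,-1]]
E
python3 - <<'E'
from h import *
p=monitor.current_tool_pos(); ctrl.move_l([p[0],p[1],.30],vel=.2)
c=[]
for s in(1,-1):
    q=ctrl.ik(piv+[0,0,.26],R(s)); print(s,q); 
    if q is not None: c.append((abs(np.array(q)-monitor.current_q()).max(),s))
s=min(c)[1]; open('s','w').write(str(s))
ctrl.goto(piv+[0,0,.26],R(s)); ctrl.command_gripper(.72)
print(ctrl.move_l(piv+[0,0,.146],vel=.1,contact_N=6))
print(monitor.current_t(),monitor.current_tool_pos(),monitor.current_grip_width(),monitor.current_contact_force())
cv2.imwrite('pics/s1.png',cv2.resize(read_camera('side')[120:290,225:425],(800,600)))
E
```

```text
1 [ 1.45433313e+01  1.25910415e+01  9.46241272e+01 -2.54444375e-14
  7.27848313e+01 -6.87866687e+01]
-1 [ 1.45433313e+01  1.25910415e+01  9.46241272e+01 -2.54444375e-14
  7.27848313e+01  1.11213331e+02]
False
4.6083 [0.43291201 0.1738871  0.14643503] 0.7170862090402109 [-0.48058675  0.55376882  0.69020227]
```

View pics/s1.png

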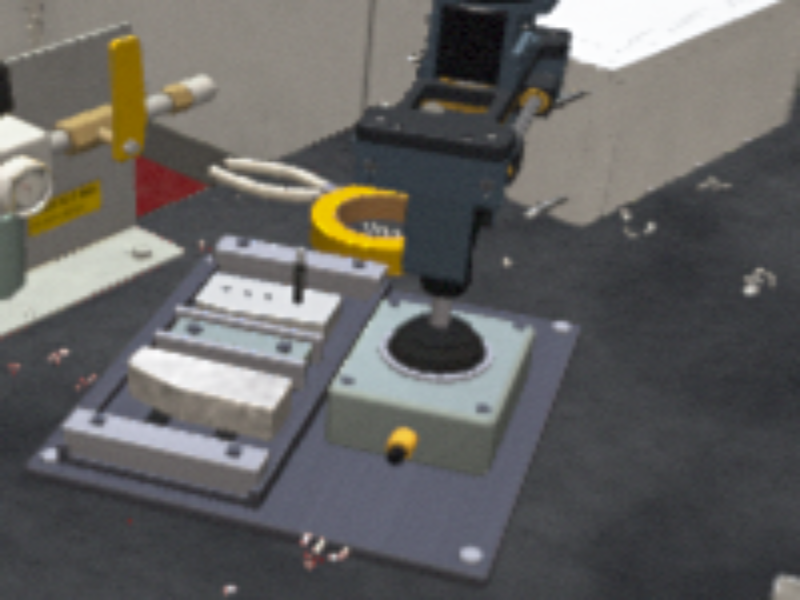

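The fingers straddle the grip with nothing touched. Now push towards -y.

Run:
```python
from h import *
at=lambda d:piv+[0,0,.146]+d*uy
f=lambda:print(round(monitor.current_t(),2),round(float((np.array(monitor.current_tool_pos())-piv)@uy),4),(np.array(monitor.current_contact_force())).round(1))
ctrl.move_l(at(-.025),vel=.06);f()
ctrl.move_l(at(-.042),vel=.04);f()
print(ctrl.move_l(at(-.064),vel=.03,contact_N=17));f()
ctrl.sleep(1.0);f()
a=cv2.resize(read_camera('side')[120:290,225:380],(400,440));b=cv2.resize(read_camera('top')[145:330,225:425],(400,440))
cv2.imwrite('pics/s2.png',np.hstack([a,b]))
```

```text
5.22 -0.0253 [-0.9  0.8 -0.2]
5.8 -0.0419 [ 0.1  5.6 -2. ]
True
6.55 -0.0614 [ 2.6 18.2  0.1]
7.55 -0.0611 [ 1.1 16.6  1.4]
```

View pics/s2.png

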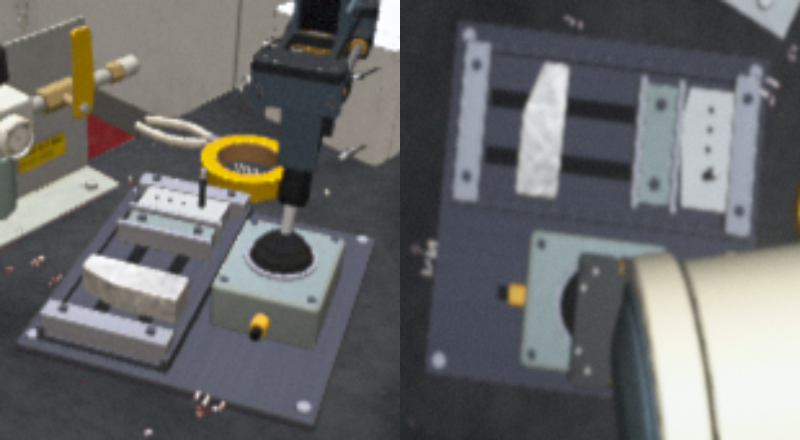

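The pusher has the drilled block against the -y stop, and the bar is in its place. I'll finish the hold, then ease back to centre and lift clear.

Run:
```python
from h import *
ctrl.sleep(1.1)
ctrl.move_l(piv+[0,0,.146],vel=.07)
print(np.round(monitor.current_contact_force(),1))
ctrl.sleep(.3)
print(ctrl.move_l(piv+[0,0,.30],vel=.12,contact_N=10))
ctrl.goto(np.array([.40,-.1,.32]),np.array(monitor.current_eef_rot()))
ctrl.sleep(1)
t=read_camera('top');cv2.imwrite('pics/top3.png',t)
a=cv2.resize(read_camera('side')[120:290,225:380],(400,440));b=cv2.resize(t[145:330,225:425],(400,440))
cv2.imwrite('pics/s3.png',np.hstack([a,b]));print(monitor.current_t())
# bar & block centroids before/after, unit frame
for n in('top0','top3'):
    im=cv2.imread(f'pics/{n}.png');m=(im.min(2)>175).astype(np.uint8);m[:160]=0;m[238:]=0;m[:,:275]=0;m[:,392:]=0
    k,l,st,ce=cv2.connectedComponentsWithStats(m)
    for i in range(1,k):
        if st[i,4]>250:
            P=plane('top',ce[i],.024)[0]-piv;print(n,st[i,4],(np.array([P@ux-.125,P@uy])*1e3).round(1))
```

```text
[-0.3 -0.2  0.5]
False
13.7
top0 1044 [-1.2 56.3]
top0 390 [-5.3  0.6]
top0 1158 [  2.6 -60.8]
top3 1053 [-1.1 56.3]
top3 661 [-3.7 -0.6]
top3 1257 [  0.7 -93.5]
```

View pics/s3.png

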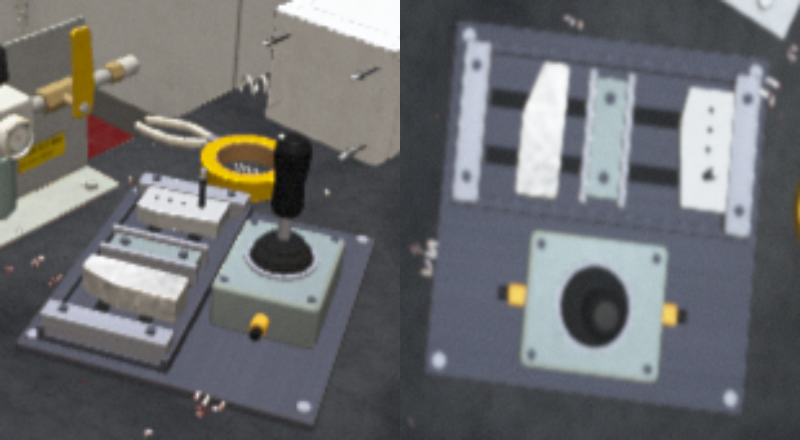

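The block lies flush against the stop, the pusher and stick are back in the centre, and the bar hasn't moved (56.3 mm before and after).

```bash
python3 -c "
from bench import ctrl, monitor, read_camera, camera_params, sign_off
print(sign_off())"
```

```text
the job is handed in; nothing more can be done
None
```

The drilled block is home against the -y end stop, the stick and pusher are back in the centre, the steel bar has not moved, and I handed the job in at about 14 s.

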